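# Reset the locking length stop of a drilling fence

### The job

The next batch is drilled at the red setting: move the length stop on the drilling fence to the notch beside the red flag. Squeeze its yellow release tab against the black grip plate, keep it squeezed all the way along the rack, and let go at the red flag so that the tab springs fully back out and the stop is locked there. Leave everything else on the bench where it is.

Things in the scene. Friction and masses are not known exactly. Their poses are not given: they have to be found in the camera images.
- fence: drilling fence bolted to the table: grey bed 210 mm (its x, -80 to +130) x 360 mm (its y) x 12 mm. Origin: on the table under the middle of the rack in y; y runs along the rail, x points away from the robot at yaw 0. It carries the rack, a guide rail with the stop carriage, and an aluminium fence strip (x 40 to 50 mm, top 34 mm above the table).
- rack_middle (a point): middle of the steel rack's toothed edge, at its top, 30 mm above the table (fence frame x -20, y 0 mm); axes as the fence's. The rack (x -52 to -20 mm in the fence frame) has teeth facing +x, a 60 mm wide parking bay (y -30 to +30 mm) and four notches 14 mm wide centred at y = -105, -65, +65, +105 mm. One flag stands beside each notch; which flag is where varies.
- stop_carriage (a joint): position of the length stop along the fence's y, m: 0 at the middle, range -0.118 to 0.118; it begins in the parking bay (-0.02 to 0.02). Slides with about 2 N once unlocked. Its lock pin (9 mm across, at the carriage's middle in y) has 25 mm play each way in the bay, 2.5 mm in a notch; teeth block it unless the tab is squeezed.
- release_tab (a joint): travel of the yellow release tab, m: 0 = sprung fully out (locked), 0.012 = squeezed home. The pin clears the teeth from 0.008 up, and rests on a tooth at 0.008 if let go between notches. Spring force 4 N at 0, 8 N at 0.012; it springs back by itself.
- grip_point (a point): on the stop carriage, 75 mm above the table, midway between the outer faces of the two upright plates when squeezed together; at the carriage's middle in y, axes as the fence's. Carriage: black block 70 mm along y, top 44 mm above the table; its fixed black grip plate (45 mm along y, 8 thick, top 95 mm above the table) has its outer face 18 mm from this point towards +x.
- tab_face (a point): middle of the yellow release tab's outer face (facing -x), 75 mm above the table; moves with the tab. The tab is an upright plate 45 mm along y, 8 thick, top 95 mm above the table; squeezing moves it towards +x. Tab and grip plate measure 48 mm over their outer faces when out, 36 mm squeezed; both faces are free from 44 mm above the table up.
- flag_red: the wanted setting. red flag: plain red block 20 x 20 x 28 mm with a red stripe over the rack top, standing on the fence's bed beside one of the four notches. Origin: centre of its underside, at fence-frame x = -64 mm, z = +12 mm and at the y of the middle of its notch. Axes parallel to the fence's.
- flag_green: green flag: plain green block 20 x 20 x 28 mm with a green stripe over the rack top, standing on the fence's bed beside one of the four notches. Origin: centre of its underside, at fence-frame x = -64 mm, z = +12 mm and at the y of the middle of its notch. Axes parallel to the fence's.
- flag_white: white flag: plain white block 20 x 20 x 28 mm with a white stripe over the rack top, standing on the fence's bed beside one of the four notches. Origin: centre of its underside, at fence-frame x = -64 mm, z = +12 mm and at the y of the middle of its notch. Axes parallel to the fence's.
- flag_blue: blue flag: plain blue block 20 x 20 x 28 mm with a blue stripe over the rack top, standing on the fence's bed beside one of the four notches. Origin: centre of its underside, at fence-frame x = -64 mm, z = +12 mm and at the y of the middle of its notch. Axes parallel to the fence's.
- strap: bystander: loose steel strap with two holes, 30 x 110 x 6 mm, lying on the bed on its +x side. Origin: centre of its underside
- chip_brush: bystander: loose wooden chip brush, 30 x 145 x 13 mm, lying on the bed on its +x side. Origin: underside, near its middle
- drill_vice: bystander: blue drill-press vice about 185 x 100 x 63 mm, on the table at the right. Origin: centre of its underside
- oil_bottle: bystander: grey oil bottle with a red cap, diameter 60, height 170 mm, at the left. Origin: centre of its underside
- hammer: bystander: hammer lying on the table at the left. Origin: on the table under it
- chuck_key: bystander: steel T-shaped chuck key, about 95 x 88 x 18 mm, lying at the right. Origin: on the table under it

How it is judged:
On the way:
1. the release tab is squeezed with the stop still in its parking bay (value of joint release_tab above 0.009 m and value of joint stop_carriage between -0.03 and 0.03 m), for 0.1 s.
At the end, for the whole second after the job is handed in: The stop stands at rest within 5 mm of the middle of the red flag's notch, along the rail, and the yellow tab has sprung out to within 2 mm of fully out; the strap, brush, vice, bottle, hammer and chuck key are within 30 mm of where they were (y of grip_point in the frame of flag_red between -0.005 and 0.005 m and value of joint release_tab below 0.002 m and velocity of joint stop_carriage between -0.01 and 0.01 m/s); the robot touches nothing.
It fails at once if the tab is let out (less than 9 mm in) away from the parking bay (more than 34 mm from the fence's middle) and more than 15 mm from the red flag's notch ((value of joint stop_carriage above 0.034 m or value of joint stop_carriage below -0.034 m) and (y of grip_point in the frame of flag_red above 0.015 m or y of grip_point in the frame of flag_red below -0.015 m) and value of joint release_tab below 0.009 m).
It fails at once if a bystander (strap, brush, vice, bottle, hammer or chuck key) is moved by more than 30 mm (distance of any of strap, chip_brush, drill_vice, oil_bottle, hammer, chuck_key from where it was at the start of the episode above 0.03 m).
It also fails if it takes over 35 s, if anything falls off the work surface, if the arm or the gripper's body presses on something with over 40 N, if the wrist force passes 120 N, or if a joint passes its speed limit or range.

### The arm

A 7-joint arm with a two-finger parallel gripper is mounted at the origin on the work surface. World frame = base frame: x ahead of the robot, y to its left, z up, the work surface at z = 0. Lengths are in m, angles in rad, forces in N, time in s.
With the tool pointing down it reaches from about 0.4 to 0.85 m from the base axis. Payload 10.4 kg.
Tool frame: the origin (TCP) lies midway between the tips of the shut fingers; the grasp point (between the pads) lies 19 mm behind it; z points along the fingers, x is the direction in which the jaws open and shut, and the axes are right-handed (so a half turn about z gives the same grasp; the last joint's range is limited). The gripper opens to 87 mm and grips with 3 to 60 N. Pads are 19 mm wide; open, the fingers measure 117 mm over their backs; the gripper's body (75 mm by 190 mm) begins 51 mm behind the grasp point.
Start: joints at [1.156, 0.332, -0.065, 1.46, 0.022, 1.35, -0.088], TCP at [0.239, -0.578, 0.223] pointing down, gripper open.
Joint ranges: [-2.6, 2.6], [-0.5, 2.12], [-1.47, 1.34], [0.16, 2.42], [-1.27, 4.41], [0.06, 2.06], [-2.6, 2.6]. Speed limits (rad/s): [2.22, 2.22, 2.79, 2.79, 3.14, 3.14, 3.14].

### API

Orientations are given as a rotation vector (axis times angle).
In Python, from bench import monitor, imaging, ctrl gives the robot as it stands.
- The arm moves only by the shell command python3 -m jog 'ROWS'. ROWS is JSON, a list of rows, each a list of 7 numbers: the shift along the tool's x, y, z in m, then the turn, a rotation vector about the tool's x, y, z in degrees, then the gripper command: -1 is fully open, 1 is shut, values between are in proportion. A call has 1 to 20 rows; each row is the pose to reach, as a shift and turn from the pose measured when the call began, along the tool's axes at that moment; what a row does not reach only later rows make up. A row lasts 1/12 s, in which the tool goes at most 41.7 mm and 7.16 degrees, less where a joint would pass 70% of its speed; a pose out of reach is approached as far as the arm can. A call with a gripper value outside its range is refused whole. The fingers move at their own pace and stop on an object; the grip force is fixed at half the most. Time passes only in rows, so rows that repeat a pose let the fingers close. It gives the time, the measured TCP pose, the force and the opening at its end, in the units of the state.
- monitor.read_state(): the state, without advancing time (a new reading comes with each control period).
- imaging.snapshot(name): name is "scene" or "top"; returns (picture, depth): 384x512x3 uint8, blue, green, red; 384x512 float32, m along the optical axis (not along the pixel's ray), 0 where there is no reading.
- imaging.camera_model(name): a dict with "vertical_fov" (degrees; the focal length in pixels is half the picture's height over the tangent of half this angle, whatever the lens; pixels are square), "cx", "cy" (the principal point, pixels), "k1" (the pictures are not rectified: a ray, as slopes to the right and down, at radius r is drawn at 1 + k1 r^2 times it, then the intrinsics apply), "rvec" (rotation vector, rad) and "tvec" (3), from world to camera coordinates, as OpenCV has them. Camera axes: x right, y down, z forward; pixel columns grow to the right and rows downward; lengths in m; the calibration is good to about 2 mm. A picture is of the moment at which its call begins. camera_model takes no time and is no camera call.
- ctrl.close_job(): hands the job in, once; it reports no verdict.
The state is a dict: "clock": time; "joint_positions": joint angles; "qvel": joint speeds; "effort": joint torques, N m; "ee_pos": TCP position; "eef_rot": TCP orientation; "wrist_force": force on the tool from outside, world axes, zero at the start; "wrist_torque": the same for the moment, N m; "finger_gap": opening from 0.0 (shut) to 1.0 (fully open).
Only numpy, scipy, OpenCV 4.12 (cv2) and the standard library are available. Lean on these libraries where they do the work, as an engineer would, in place of code of your own. Each camera call takes 0.05 s, during which the arm holds its last target. There are 200 camera calls.

## Working session

There is one attempt and no reset: what is moved stays moved. The work goes in short steps, Python scripts to look and compute and a shell command to move; the robot and the scene stay as the last step left them, time stands still between calls to the robot, and variables do not carry over. Pictures are saved under pics/ and viewed, about 8 in all and at most 12, crops included, and the job is handed in when it is done.

```bash
mkdir -p pics; python3 - <<'E'
from bench import monitor, imaging
import cv2
for n in("scene","top"):
    p,d=imaging.snapshot(n); cv2.imwrite(f"pics/{n}0.png",p); import numpy as np; np.save(f"{n}0.npy",d); print(imaging.camera_model(n))
print(monitor.read_state())
E
```

```text
{'vertical_fov': 46.06829193138715, 'cx': 252.766963636726, 'cy': 187.50307534017588, 'k1': 0.001729244279330686, 'rvec': array([ 2.30124063,  0.88597628, -0.31232737]), 'tvec': array([-0.37560597, -0.21421129,  1.5668606 ])}
{'vertical_fov': 53.81026167838027, 'cx': 255.1494880715106, 'cy': 195.32950351405162, 'k1': -0.05904580605546889, 'rvec': array([ 2.16965185, -2.20579699,  0.07224927]), 'tvec': array([0.00152325, 0.53358105, 1.20593479])}
{'clock': 0.1, 'joint_positions': array([ 1.15639042,  0.33281787, -0.0647237 ,  1.46085543,  0.02161905,
        1.34992601, -0.08848001]), 'qvel': array([-1.27897540e-03, -4.45684693e-04, -1.36633854e-03,  2.99772394e-04,
        1.39252523e-03,  7.85069623e-05, -2.22960860e-04]), 'effort': array([ 1.04536128e-03, -6.24545789e+01,  2.42412428e-02, -3.90723324e+01,
       -6.15139632e-02,  3.65266053e-02,  4.84372913e-05]), 'ee_pos': array([ 0.23852843, -0.57730771,  0.22182874]), 'eef_rot': array([-2.61086051e+00,  1.74608403e+00,  1.76990450e-03]), 'wrist_force': array([-0.63790815,  0.34673786,  0.77236985]), 'wrist_torque': array([ 0.056129  , -0.01546951,  0.09172973]), 'finger_gap': 0.9982632596503985}
```

View pics/top0.png

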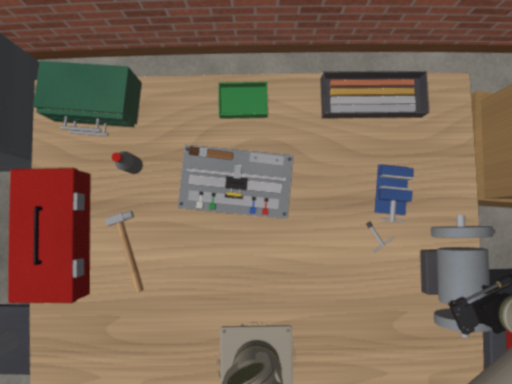

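View pics/scene0.png

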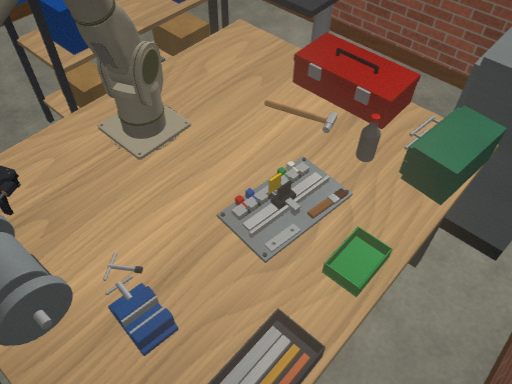

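The top view shows flags in order white (200,200), green (213,203), blue (253,208) and red (266,210). The yellow tab is near (234,195). Red is the rightmost flag, so its notch is at fence y = -105. The robot is at the bottom.

```bash
cat > h.py <<'E'
import numpy as np, cv2
from bench import imaging
from scipy.spatial.transform import Rotation as R
def ray(n,uv,z):
    c=imaging.camera_model(n); f=192/np.tan(np.radians(c['vertical_fov']/2))
    s=(np.array(uv,float)-[c['cx'],c['cy']])/f; u=s.copy()
    for _ in range(20): u=s/(1+c['k1']*(u@u))
    M=R.from_rotvec(c['rvec']).as_matrix(); o=-M.T@c['tvec']; d=M.T@[u[0],u[1],1]
    return (o+d*(z-o[2])/d[2])
def blobs(p,col,box):
    h=cv2.cvtColor(p,cv2.COLOR_BGR2HSV).astype(int); H,S,V=h[...,0],h[...,1],h[...,2]
    m={'red':((H<6)|(H>174))&(S>150)&(V>70),'green':(H>45)&(H<85)&(S>110),'blue':(H>105)&(H<130)&(S>120),
       'yellow':(H>20)&(H<35)&(S>130)&(V>80),'white':(S<40)&(V>200)}[col]
    x0,y0,x1,y1=box; k=np.zeros(m.shape,bool); k[y0:y1,x0:x1]=1
    n,l,st,ce=cv2.connectedComponentsWithStats((m&k).astype(np.uint8))
    return [(st[i].tolist(),ce[i].round(2).tolist()) for i in range(1,n) if st[i][4]>3]
E
python3 - <<'E'
from h import *
for n,b in(("top",(175,140,300,225)),("scene",(215,150,355,260))):
    p=cv2.imread(f"pics/{n}0.png")
    for c in('red','green','blue','white','yellow'):
        for st,ce in blobs(p,c,b): print(n,c,st,ce,ray(n,ce,.095 if c=='yellow' else .04).round(4))
    x,y,X,Y=b; im=cv2.resize(p[y:Y,x:X],None,fx=5,fy=5,interpolation=cv2.INTER_CUBIC); cv2.imwrite(f"pics/{n}c.png",im)
E
```

```text
top red [263, 208, 5, 6, 24] [264.83, 210.88] [ 0.4822 -0.0371  0.04  ]
top green [210, 203, 5, 6, 25] [211.92, 205.8] [0.501  0.1304 0.04  ]
top blue [250, 207, 5, 6, 27] [252.04, 209.78] [0.4864 0.0033 0.04  ]
top yellow [227, 193, 15, 4, 45] [233.71, 194.38] [0.5324 0.0577 0.095 ]
scene red [236, 195, 11, 11, 48] [239.92, 199.17] [ 0.4892 -0.0389  0.04  ]
scene green [278, 168, 7, 5, 22] [281.05, 169.77] [0.5037 0.1306 0.04  ]
scene green [328, 231, 27, 29, 50] [341.58, 244.68] [0.7973 0.0304 0.04  ]
scene green [334, 238, 21, 22, 245] [347.48, 251.71] [0.8216 0.0226 0.04  ]
scene blue [246, 189, 8, 5, 25] [249.44, 191.08] [0.4891 0.0023 0.04  ]
scene blue [252, 195, 5, 4, 8] [254.0, 196.5] [ 0.5128 -0.0039  0.04  ]
scene white [292, 163, 2, 2, 4] [292.5, 163.5] [0.5132 0.1749 0.04  ]
scene yellow [269, 172, 13, 22, 170] [274.52, 182.44] [0.5508 0.0398 0.095 ]
```

View pics/topc.png

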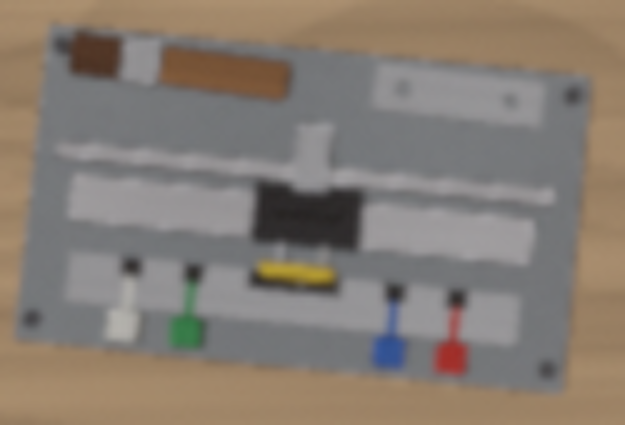

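```bash
cat > go.py <<'E'
# go.py x y z yaw_deg : shift/turn in tool axes, with tool x along yaw (both half turns)
import sys
from h import *
from bench import monitor
x,y,z,w=map(float,sys.argv[1:]); s=monitor.read_state(); T=R.from_rotvec(s['eef_rot'])
print('t',s['clock'],'pos',s['ee_pos'].round(4),'F',s['wrist_force'].round(1),'gap',round(s['finger_gap'],3),'tool x',T.apply([1,0,0]).round(3),'q7',s['joint_positions'][6].round(2))
print('shift',T.inv().apply(np.array([x,y,z])-s['ee_pos']).round(4))
for k in(0,180):
    a=np.radians(w+k); G=R.from_matrix(np.array([[np.cos(a),np.sin(a),0],[np.sin(a),-np.cos(a),0],[0,0,-1]]).T)
    print('turn',k,np.degrees((T.inv()*G).as_rotvec()).round(2))
E
python3 go.py .557 .055 .18 -6.4
```

```text
t 0.1 pos [ 0.2385 -0.5773  0.2218] F [-0.6  0.3  0.8] gap 0.998 tool x [ 0.382 -0.924 -0.001] q7 -0.09
shift [-0.4627 -0.5358  0.0424]
turn 0 [-4.000e-02  7.000e-02 -6.115e+01]
turn 180 [8.0000e-02 4.0000e-02 1.1885e+02]
```

```bash
python3 -m jog '[[-0.463,-0.536,0.042,0,0,-61.2,-1],[-0.463,-0.536,0.042,0,0,-61.2,-1],[-0.463,-0.536,0.042,0,0,-61.2,-1],[-0.463,-0.536,0.042,0,0,-61.2,-1],[-0.463,-0.536,0.042,0,0,-61.2,-1],[-0.463,-0.536,0.042,0,0,-61.2,-1],[-0.463,-0.536,0.042,0,0,-61.2,-1],[-0.463,-0.536,0.042,0,0,-61.2,-1],[-0.463,-0.536,0.042,0,0,-61.2,-1],[-0.463,-0.536,0.042,0,0,-61.2,-1],[-0.463,-0.536,0.042,0,0,-61.2,-1],[-0.463,-0.536,0.042,0,0,-61.2,-1],[-0.463,-0.536,0.042,0,0,-61.2,-1],[-0.463,-0.536,0.042,0,0,-61.2,-1],[-0.463,-0.536,0.042,0,0,-61.2,-1],[-0.463,-0.536,0.042,0,0,-61.2,-1],[-0.463,-0.536,0.042,0,0,-61.2,-1],[-0.463,-0.536,0.042,0,0,-61.2,-1],[-0.463,-0.536,0.042,0,0,-61.2,-1],[-0.463,-0.536,0.042,0,0,-61.2,-1]]'; python3 go.py .557 .055 .11 -6.4
```

```text
clock: 1.77
ee_pos: [0.5568, 0.0549, 0.1799]
eef_rot: [-3.136, 0.174, 0.003]
wrist_force: [0.2, 0.3, -0.3]
finger_gap: 1.0
t 1.7667 pos [0.5568 0.0549 0.1799] F [ 0.2  0.3 -0.3] gap 1.0 tool x [ 0.994 -0.11  -0.002] q7 -0.43
shift [ 0.0003 -0.      0.0699]
turn 0 [-0.04  0.1   0.07]
turn 180 [-1.6000e-01 -6.0000e-02 -1.7993e+02]
```

```bash
python3 -m jog '[[0,0,0.04,0,0,0,-1],[0,0,0.07,0,0,0,-1],[0,0,0.07,0,0,0,-1],[0,0,0.07,0,0,0,-1]]'; python3 - <<'E'
from h import *
p,_=imaging.snapshot("scene"); q,_=imaging.snapshot("top")
f=lambda a,b:cv2.resize(a[b[1]:b[3],b[0]:b[2]],None,fx=5,fy=5,interpolation=cv2.INTER_CUBIC)
cv2.imwrite("pics/b.png",np.hstack([f(p,(220,140,300,240)),f(q,(205,150,285,250))]))
for n,im,b in(("scene",p,(215,150,300,260)),("top",q,(175,140,300,225))): print(n,blobs(im,'yellow',b))
E
```

```text
clock: 2.1
ee_pos: [0.5556, 0.0533, 0.1094]
eef_rot: [3.137, -0.177, -0.007]
wrist_force: [1.0, 0.0, 1.0]
finger_gap: 0.996
scene [([269, 172, 13, 22, 171], [274.56, 182.45])]
top []
```

View pics/b.png

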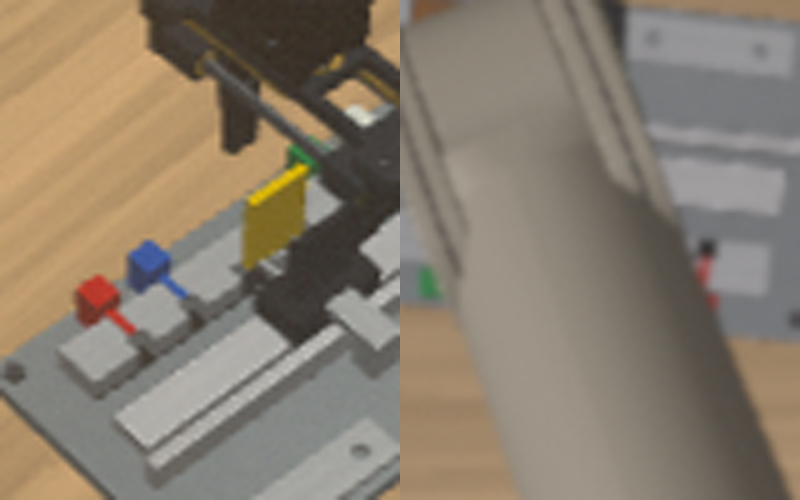

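The scene crop (left half) shows the near finger with its tip at about (267.5,170), on the robot side of the yellow tab. The tab's top edge runs from (269.5,180) to (281.5,173). The top view is hidden by the arm. I'll cross-check these numerically.

```bash
python3 - <<'E'
from h import *
o=np.array([.5575,.0602]); a=np.radians(-6.4); M=np.array([[np.cos(a),np.sin(a)],[-np.sin(a),np.cos(a)]])
for n,uv,z in(("scene",(269.4,180),.095),("scene",(281.6,173),.095),("scene",(267.5,170),.109),("top",(233.7,194.4),.095),("top",(264.83,210.88),.04),("top",(252.04,209.78),.04),("top",(211.92,205.8),.04),
 ("top",(226.2,179.5),.044),("top",(247.0,182),.044)):
    w=ray(n,uv,z); print(uv,w.round(4),(M@(w[:2]-o)*1000).round(1))
print('tcp',M@(np.array([.5556,.0533])-o)*1000)
E
python3 go.py .557 .055 .058 -6.4
```

```text
(269.4, 180) [0.5341 0.037  0.095 ] [-20.6 -25.7]
(281.6, 173) [0.5427 0.0811 0.095 ] [-17.   19.1]
(267.5, 170) [0.513  0.0525 0.109 ] [-43.3 -12.6]
(233.7, 194.4) [0.5323 0.0577 0.095 ] [-24.8  -5.3]
(264.83, 210.88) [ 0.4822 -0.0371  0.04  ] [ -64.  -105.1]
(252.04, 209.78) [0.4864 0.0033 0.04  ] [-64.4 -64.5]
(211.92, 205.8) [0.501  0.1304 0.04  ] [-63.9  63.4]
(226.2, 179.5) [0.5837 0.0838 0.044 ] [23.4 26.3]
(247.0, 182) [0.5746 0.0179 0.044 ] [ 21.7 -40.2]
tcp [-1.11902341 -7.06878961]
t 2.2 pos [0.5576 0.0543 0.1119] F [ 0.8 -0.2  0. ] gap 0.998 tool x [ 0.994 -0.112  0.001] q7 -0.47
shift [-0.0007 -0.0006  0.0539]
turn 0 [-0.05 -0.03 -0.01]
turn 180 [-5.0000e-02  7.0000e-02  1.7999e+02]
```

```bash
python3 -m jog '[[-0.001,-0.001,0.025,0,0,0,-1],[-0.001,-0.001,0.045,0,0,0,-1],[-0.001,-0.001,0.054,0,0,0,-1],[-0.001,-0.001,0.054,0,0,0,-1],[-0.001,-0.001,0.054,0,0,0,-1],[-0.001,-0.001,0.054,0,0,0,-1]]'; python3 go.py .557 .055 .058 -6.4
```

```text
clock: 2.7
ee_pos: [0.5578, 0.0556, 0.0597]
eef_rot: [-3.136, 0.176, -0.004]
wrist_force: [0.4, 0.4, -0.5]
finger_gap: 1.0
t 2.7 pos [0.5578 0.0556 0.0597] F [ 0.4  0.4 -0.5] gap 1.0 tool x [ 0.994 -0.112  0.003] q7 -0.51
shift [-0.0008  0.0007  0.0017]
turn 0 [-0.06 -0.16 -0.02]
turn 180 [-2.5000e-01  1.0000e-01  1.7998e+02]
```

Close on the plates in place. Squeezed home should read about 36/87 = 0.41.

```bash
python3 -m jog '[[0,0,0,0,0,0,0.3],[0,0,0,0,0,0,0.3],[0,0,0,0,0,0,0.3],[0,0,0,0,0,0,1],[0,0,0,0,0,0,1],[0,0,0,0,0,0,1],[0,0,0,0,0,0,1],[0,0,0,0,0,0,1],[0,0,0,0,0,0,1],[0,0,0,0,0,0,1]]'; python3 - <<'E'
from h import *
p,_=imaging.snapshot("scene")
cv2.imwrite("pics/c.png",cv2.resize(p[150:240,225:315],None,fx=6,fy=6,interpolation=cv2.INTER_CUBIC)); print(blobs(p,'yellow',(215,150,310,260)))
E
python3 go.py .557 .055 .058 -6.4
```

```text
clock: 3.53
ee_pos: [0.5618, 0.0545, 0.0598]
eef_rot: [-3.134, 0.178, -0.017]
wrist_force: [22.6, -1.1, -18.1]
finger_gap: 0.404
[([279, 176, 4, 2, 5], [280.4, 176.4]), ([271, 179, 9, 17, 95], [274.57, 187.09])]
t 3.5833 pos [0.5618 0.0544 0.0598] F [ 23.1  -2.1 -17.7] gap 0.409 tool x [ 0.993 -0.113  0.01 ] q7 -0.51
shift [-0.0049  0.      0.0017]
turn 0 [-0.16 -0.6  -0.11]
turn 180 [ -0.94   0.25 179.89]
```

View pics/c.png

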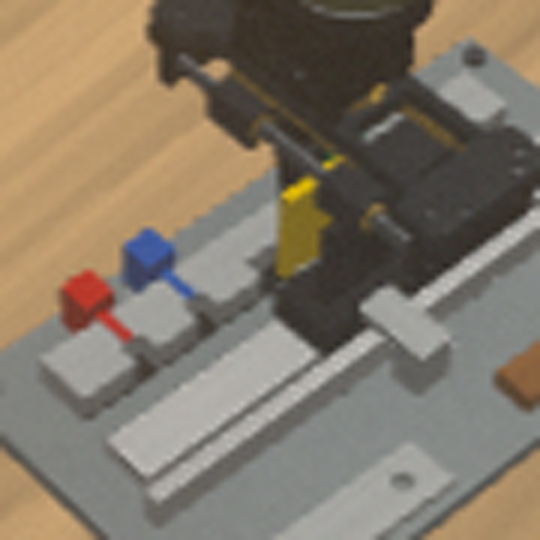

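Gap is 0.405, so the tab is home; the image shows the tab pulled in against the black plate at about (275,187). The 23 N side load means my grip centre was a few mm short in x, so I'll relax that first.

```bash
python3 -m jog '[[0,0,0,0,0,0,1],[0.001,0,0,0,0,0,1],[0.001,0,0,0,0,0,1]]'; python3 go.py .557 .055 .058 -6.4
```

```text
clock: 3.83
ee_pos: [0.5621, 0.0544, 0.0597]
eef_rot: [-3.135, 0.178, -0.014]
wrist_force: [-2.3, -0.7, 4.0]
finger_gap: 0.404
t 3.8333 pos [0.5621 0.0544 0.0597] F [-2.3 -0.7  4. ] gap 0.404 tool x [ 0.994 -0.113  0.009] q7 -0.51
shift [-0.0051 -0.      0.0016]
turn 0 [-0.14 -0.49 -0.11]
turn 180 [ -0.77   0.22 179.89]
```

```bash
python3 -m jog '[[0,0.004,0,0,0,0,1],[0,0.010,0,0,0,0,1],[0,0.017,0,0,0,0,1],[0,0.024,0,0,0,0,1],[0,0.031,0,0,0,0,1],[0,0.038,0,0,0,0,1],[0,0.045,0,0,0,0,1],[0,0.052,0,0,0,0,1],[0,0.059,0,0,0,0,1],[0,0.066,0,0,0,0,1],[0,0.073,0,0,0,0,1],[0,0.080,0,0,0,0,1],[0,0.087,0,0,0,0,1],[0,0.093,0,0,0,0,1],[0,0.096,0,0,0,0,1],[0,0.096,0,0,0,0,1],[0,0.096,0,0,0,0,1]]'; python3 - <<'E'
from h import *
q,_=imaging.snapshot("top");p,_=imaging.snapshot("scene")
f=lambda a,b:cv2.resize(a[b[1]:b[3],b[0]:b[2]],None,fx=5,fy=5,interpolation=cv2.INTER_CUBIC)
cv2.imwrite("pics/d.png",np.hstack([f(p,(210,150,290,250)),f(q,(220,150,300,250))]))
print(blobs(p,'yellow',(205,150,310,260)))
E
python3 go.py .557 .055 .058 -6.4
```

```text
clock: 5.25
ee_pos: [0.5509, -0.0427, 0.0597]
eef_rot: [-3.136, 0.18, -0.013]
wrist_force: [-3.1, -1.1, 7.5]
finger_gap: 0.404
[([252, 194, 3, 2, 4], [253.0, 194.75]), ([246, 198, 7, 16, 80], [248.58, 205.45])]
t 5.35 pos [ 0.5509 -0.0426  0.0597] F [-2.8 -0.4  7.4] gap 0.404 tool x [ 0.993 -0.114  0.008] q7 -0.32
shift [-0.0051 -0.0977  0.0017]
turn 0 [-0.05 -0.47 -0.17]
turn 180 [-7.4000e-01  8.0000e-02  1.7983e+02]
```

View pics/d.png

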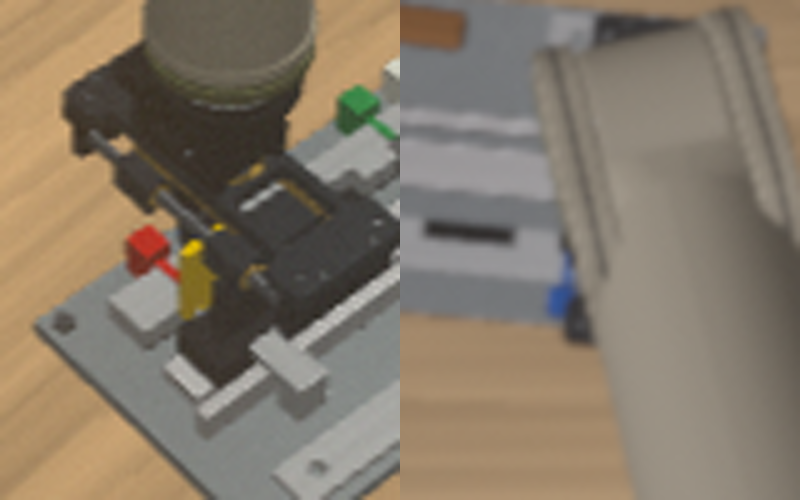

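The stop is beside the red notch. The tab's upper left corner is near (246.6,199), the block's near corner near (246,219), and the red flag sits at (239,198). I'll work out how much travel is left.

```bash
python3 - <<'E'
from h import *
o=np.array([.5575,.0602]); a=np.radians(-6.4); M=np.array([[np.cos(a),np.sin(a)],[-np.sin(a),np.cos(a)]])
for l,n,uv,z in(("block0 ","scene",(271.7,200.8),.044),("block1","scene",(246,219),.044),("tabcorner0 sq","scene",(271.5,182.5),.095),("tabcorner1","scene",(246.6,199.5),.095),("tab cent0","scene",(274.57,187.09),.083),("tab cent1","scene",(248.58,205.45),.083),("flag","scene",(239.3,197.8),.04),("blue flag","scene",(249.4,191),.04),("green","scene",(281,169.8),.04)):
    w=ray(n,uv,z); print(l,(M@(w[:2]-o)*1000).round(1))
print('tcp',(M@(np.array([.5509,-.0426])-o)*1000), (M@(np.array([.5621,.0544])-o)*1000))
E
```

```text
block0  [ 10.6 -43.2]
block1 [  10.6 -141.4]
tabcorner0 sq [ -9.8 -27.6]
tabcorner1 [ -10.  -121.2]
tab cent0 [  1.3 -25.4]
tab cent1 [   2.1 -124.6]
flag [ -61.9 -104.1]
blue flag [-61.8 -65. ]
green [-61.3  63.7]
tcp [   4.90013796 -102.89503704] [ 5.21785223 -5.25109684]
```

```bash
python3 -m jog '[[0,0.002,0,0,0,0,1],[0,0.002,0,0,0,0,1],[0,0.002,0,0,0,0,1],[0,0.002,0,0,0,0,1]]' && python3 -m jog '[[0,0,0,0,0,0,0.3],[0,0,0,0,0,0,0],[0,0,0,0,0,0,-0.3],[0,0,0,0,0,0,-0.6],[0,0,0,0,0,0,-1],[0,0,0,0,0,0,-1],[0,0,0,0,0,0,-1],[0,0,0,0,0,0,-1],[0,0,0,0,0,0,-1]]'; python3 - <<'E'
from h import *
p,_=imaging.snapshot("scene")
cv2.imwrite("pics/e.png",cv2.resize(p[150:240,205:295],None,fx=6,fy=6,interpolation=cv2.INTER_CUBIC)); print(blobs(p,'yellow',(205,150,310,260)))
E
python3 go.py .557 .055 .058 -6.4
```

```text
clock: 5.68
ee_pos: [0.5505, -0.0455, 0.0597]
eef_rot: [3.136, -0.181, 0.013]
wrist_force: [-1.9, -1.8, 4.7]
finger_gap: 0.4
clock: 6.43
ee_pos: [0.5509, -0.0454, 0.0597]
eef_rot: [3.136, -0.181, 0.014]
wrist_force: [0.1, 0.1, 0.5]
finger_gap: 0.925
[([249, 192, 6, 7, 21], [251.86, 194.76]), ([242, 196, 12, 16, 111], [246.27, 202.77])]
t 6.4833 pos [ 0.5509 -0.0454  0.0597] F [-0.5 -0.  -0.1] gap 0.954 tool x [ 0.993 -0.115  0.009] q7 -0.32
shift [-0.0055 -0.1005  0.0017]
turn 0 [-0.02 -0.5  -0.21]
turn 180 [-7.9000e-01  3.0000e-02  1.7979e+02]
```

View pics/e.png

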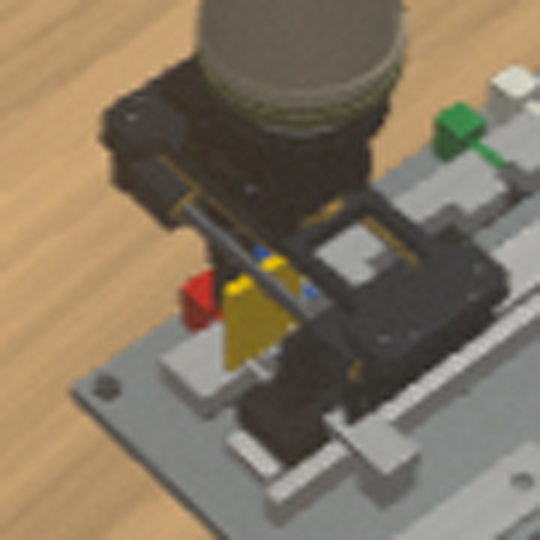

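```bash
python3 -m jog '[[0,0,-0.03,0,0,0,-1],[0,0,-0.07,0,0,0,-1],[0,0,-0.11,0,0,0,-1],[0,0,-0.14,0,0,0,-1],[0,0.04,-0.15,0,0,0,-1],[0,0.08,-0.15,0,0,0,-1],[0,0.12,-0.15,0,0,0,-1],[0,0.16,-0.15,0,0,0,-1],[0,0.20,-0.15,0,0,0,-1],[0,0.24,-0.15,0,0,0,-1],[0,0.25,-0.15,0,0,0,-1],[0,0.25,-0.15,0,0,0,-1]]'; python3 - <<'E'
from h import *
p,_=imaging.snapshot("scene");q,_=imaging.snapshot("top")
f=lambda a,b:cv2.resize(a[b[1]:b[3],b[0]:b[2]],None,fx=5,fy=5,interpolation=cv2.INTER_CUBIC)
cv2.imwrite("pics/f.png",np.hstack([f(p,(210,150,290,250)),f(q,(220,140,300,240))]))
o=np.array([.5575,.0602]); a=np.radians(-6.4); M=np.array([[np.cos(a),np.sin(a)],[-np.sin(a),np.cos(a)]])
for n,im,b,z in(("scene",p,(205,150,310,260),.083),("top",q,(175,140,310,225),.095)):
  for s,c in blobs(im,'yellow',b): print(n,s,c,(M@(ray(n,c,z)[:2]-o)*1000).round(1))
print('ref before scene',(M@(ray("scene",(274.52,182.44),.083)[:2]-o)*1000).round(1))
E
```

```text
clock: 7.48
ee_pos: [0.5192, -0.2985, 0.209]
eef_rot: [3.135, -0.191, 0.013]
wrist_force: [0.1, 0.0, -0.5]
finger_gap: 1.003
scene [242, 191, 13, 21, 172] [248.32, 200.39] [ -11.7 -113.4]
top [261, 196, 13, 4, 31] [266.68, 197.23] [ -23.8 -105.6]
ref before scene [-11.5 -13.5]
```

View pics/f.png

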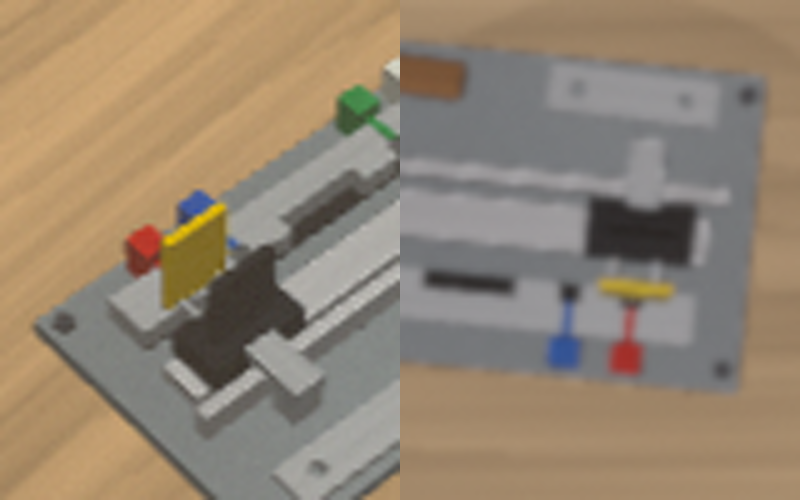

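The tab sits above the red stripe, at fence y = -105.6 (top view). Its x matches the initial fully-out value within 1 mm (scene -11.7 against -11.5, top -23.8 against -24.8), so it's locked. I'll hand it in.

```bash
python3 -c "
from bench import ctrl; print(ctrl.close_job())"
```

```text
the job is handed in; nothing more can be done
None
```

I moved the length stop to the red flag's notch and let the tab spring out there, then handed the job in about 7.5 s into the 35 s limit.

**What I did:** I squeezed the tab home in the parking bay (opening 0.404, about 35 mm, against the 36 mm given for fully squeezed). I kept it squeezed while sliding about 100 mm along the rack, then let go at the red flag and moved the gripper clear.

**Last checks:**
- **Position:** the top view puts the tab at fence y = -105.6 mm, against -105 mm for the notch. That is within the 5 mm allowed.
- **Tab:** its x position matches the fully-out position at the start to 0.2 mm in the scene view and 1.0 mm in the top view, so it is locked rather than resting on a tooth.
- **Robot:** the wrist force is about zero and the gripper is clear of everything.
- **Bystanders:** I did not measure them. The arm touched only the two plates, and the strap and the part of the brush in view look unmoved in the last pictures.

**What disagreed:**
- My first grip centre was about 4 mm off in x. This caused a brief side load of about 23 N, which I relieved before sliding.
- Before the last 2 mm nudge, position estimates from scene-picture corners ran from about -99 to -106 mm. I relied on the arm's measured travel and the final top view instead.

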